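Clip the torches back into their rack

ROBOT

A 6-joint arm with a two-finger parallel gripper is mounted at the origin on the work surface. World frame = base frame: x ahead of the robot, y to its left, z up, the work surface at z = 0. Lengths are in m, angles in rad, forces in N, time in s.
With the tool pointing down it reaches from about 0.325 to 0.85 m from the base axis. Payload 4.4 kg.
Tool frame: the origin (TCP) lies midway between the tips of the shut fingers; the grasp point (between the pads) lies ctrl.pinch_z behind it (ctrl.pinch_z is the distance from the TCP to the grasp point, in m); z points along the fingers, y is the line along which they close (so a half turn about z gives the same grasp; the last joint's range is limited). The gripper opens to 94 mm and grips with 3 to 60 N. Pads are 16 mm wide; open, the fingers measure 119 mm over their backs; the gripper's body (75 mm by 177 mm) begins 78 mm behind the grasp point.
Start: joints at [1.119, 0.207, 1.542, -0, 1.393, -0.15], TCP at [0.171, 0.549, 0.205] pointing down, gripper open.
Joint ranges: [-2.73, 2.73], [-0.86, 2.22], [0.23, 2.46], [-1.11, 4.25], [0.08, 2.63], [-2.82, 2.82]. Speed limits (rad/s): [2.79, 2.79, 3.14, 3.14, 3.14, 3.14].

INTERFACE

Orientations are given as a 3x3 rotation matrix whose columns are the frame's x, y, z axes.
In Python, from station import status, optics, job, ctrl gives the robot as it stands. The module is installed in compiled form; this text tells all that it offers.
- The arm moves only by the tool arm_command, never from a script. Its argument "plan" is a list of rows, each an object with "rotation": the turn, a rotation vector about the tool's x, y, z in degrees, a list of three; "delta_pos": the shift along the tool's x, y, z in mm, a list of three; "grip": the opening, from -1 (shut) to 1 (fully open). A call has exactly 8 rows; each row is the pose to reach, as a shift and turn from the pose commanded when the call began, along the tool's axes at that moment; what a row does not reach only later rows make up. A row lasts 1/10 s, in which the tool goes at most 50 mm and 8.59 degrees, less where a joint would pass 70% of its speed; a pose out of reach is approached as far as the arm can. A call with a gripper value outside its range is refused whole. The fingers move at their own pace and stop on an object; the grip force is fixed at half the most. Time passes only in rows, so rows that repeat a pose let the fingers close, or fill a call up. It gives the time, the measured TCP pose, the force, the opening and the grip force at its end, in the units of the state.
- status.sense(): the state, without advancing time (a new reading comes with each control period).
- optics.snapshot(name): name is "scene" or "side" or "wrist"; returns the picture (480x640x3 uint8, blue, green, red); there is no depth.
- optics.camera_model(name): a dict with "camera_matrix" (3x3 intrinsics, pixels), "R" (3x3) and "t" (3): a world point X has camera coordinates R X + t; the wrist camera has in their place "tool_from_camera" (4x4, takes a point from camera to tool coordinates, whose origin is the TCP and whose axes are the flange's). Camera axes: x right, y down, z forward; pixel columns grow to the right and rows downward; lengths in m; the calibration is good to about 2 mm. The wrist camera is an equidistant fisheye: a pixel r from the principal point sees the ray r / f radians off the axis. A picture is of the moment at which its call begins: read the wrist's pose just before it. camera_model takes no time and is no camera call.
- job.sign_off(): hands the job in; it is judged then, once.
The state is a dict: "time": time; "q": joint angles; "joint_vel": joint speeds; "joint_efforts": joint torques, N m; "tcp_pos": TCP position; "tcp_rot": TCP orientation; "ft_force": force on the tool from outside, world axes, zero at the start; "moment": the same for the moment, N m; "finger_gap": finger opening in m; "grip_force": force on a finger pad.
Only numpy, scipy, OpenCV 4.12 (cv2) and the standard library are available. Lean on these libraries where they do the work, as an engineer would, in place of code of your own. Each camera call takes 0.05 s, during which the arm holds its last target. There are 200 camera calls.

TASK

Two hand torches, a yellow and a red one, have been left lying on the store-room shelf. Snap each of them down into the spring clips of its own colour, fully home in both clips, and let go; it does not matter which way the lens points.

Things in the scene. Friction and masses are not known exactly. Their poses are not given: they have to be found in the camera images.
- torch_yellow: hand torch, plain yellow barrel, black hexagonal end bumpers; 192 mm long, 0.22 kg. Origin: on its axis at mid-length, its balance point; x along the axis to the lens. Barrel round, 30 mm thick, bare over the middle 136 mm; bumpers 28 mm long, 44 mm across flats, so it lies without rolling, axis 22 mm above the shelf. Roll about x is of no importance. Grip across the barrel at mid-length.
- torch_red: hand torch, plain red barrel, black hexagonal end bumpers; 192 mm long, 0.22 kg. Origin: on its axis at mid-length, its balance point; x along the axis to the lens. Barrel round, 30 mm thick, bare over the middle 136 mm; bumpers 28 mm long, 44 mm across flats, so it lies without rolling, axis 22 mm above the shelf. Roll about x is of no importance. Grip across the barrel at mid-length.
- clips_yellow: two sprung steel clips on a yellow base plate 150x64x8 mm; one of 3 sets 100 mm apart in y on a fixed board. Origin: centre of the plate's underside, 12 mm above the shelf; z up, x along a seated torch. Clips at x = +-42 mm, 14 mm long in x, 70 mm free between them for fingers; they open upwards, lips 21 mm apart at z = 58, flared to 46 mm apart at the top, z = 75. Seated torch: axis at y = 0, z = 45 mm.
- clips_red: the same on a red base plate; same size and frame. For both: hold the torch level along x, its middle within 15 mm of x = 0 (bumpers clear the clips), and push straight down: the barrel meets the flares with its axis at about z = 70 mm, the lips spring aside (10 to 15 N in all, most near z = 63 mm), close over it and it rests on the supports, hard to lift out. Base and board never move.

How it is judged:
By the outcome, as a careful person would: the job done as asked, in the order asked, and still so for the second after the job is handed in, with the robot touching nothing.
It also fails if it takes over 58 s, if anything falls off the work surface, if the arm or the gripper's body presses on something with over 40 N, if the wrist force passes 120 N, or if a joint passes its speed limit or range.

## Working session

There is one attempt and no reset: what is moved stays moved. The work goes in short steps, Python scripts to look and compute and a tool call to move; the robot and the scene stay as the last step left them, time stands still between calls to the robot, and variables do not carry over. Pictures are saved under pics/ and viewed, at most 10 in all, crops included, and the job is handed in when it is done.

Besides the shell and the picture viewer there is one more tool, called after "Request:" as name([rows], argument=value, ...), one row to a line, values as JSON. arm_command: Moves the arm, as the interface text tells. Its arguments: {"type":"object","properties":{"plan":{"type":"array"}},"required":["plan"]}

```bash
mkdir -p pics; python3 - <<'E'
from station import status, optics, job, ctrl
import cv2,numpy as np
s=status.sense();print({k:np.round(v,3).tolist() for k,v in s.items()},ctrl.pinch_z)
a=optics.snapshot("scene");b=optics.snapshot("side");
cv2.imwrite("pics/scene.png",a);cv2.imwrite("pics/side.png",b)
for n in("scene","side","wrist"):print(n,optics.camera_model(n))
E
```

```text
{'time': 0.0, 'q': [1.119, 0.207, 1.543, -0.0, 1.393, -0.151], 'joint_vel': [0.001, 0.001, 0.001, 0.002, 0.001, 0.001], 'joint_efforts': [-0.002, -37.088, -28.141, 0.069, 0.036, -0.0], 'tcp_pos': [0.171, 0.548, 0.204], 'tcp_rot': [[-0.955, 0.297, -0.001], [0.297, 0.955, -0.002], [0.0, -0.002, -1.0]], 'ft_force': [0.521, 0.498, 0.008], 'moment': [0.03, -0.04, 0.016], 'grip_force': 0.0, 'finger_gap': 0.094} 0.0188
scene {'camera_matrix': array([[454.14834948,   0.        , 317.55742775],
       [  0.        , 454.14834948, 240.05460017],
       [  0.        ,   0.        ,   1.        ]]), 'R': array([[-0.82148322,  0.57009744, -0.01241903],
       [ 0.49112533,  0.69628569, -0.52343304],
       [-0.28976064, -0.43609076, -0.8519763 ]]), 't': array([ 0.46290322, -0.21491617,  1.05073336])}
side {'camera_matrix': array([[518.19804007,   0.        , 314.10895349],
       [  0.        , 518.19804007, 235.72682638],
       [  0.        ,   0.        ,   1.        ]]), 'R': array([[-0.98059984, -0.19577363,  0.00983059],
       [-0.14112437,  0.67028616, -0.72856048],
       [ 0.13604362, -0.71581363, -0.68491093]]), 't': array([0.53843265, 0.11865193, 1.05522421])}
wrist {'camera_matrix': array([[371.64829954,   0.        , 318.46580226],
       [  0.        , 371.64829954, 246.31065269],
       [  0.        ,   0.        ,   1.        ]]), 'tool_from_camera': array([[-1.37459765e-03, -9.71581365e-01, -2.36701842e-01,
         6.78457965e-02],
       [ 9.99998972e-01, -1.23874619e-03, -7.22653928e-04,
        -6.76189469e-04],
       [ 4.08903584e-04, -2.36702592e-01,  9.71582068e-01,
        -1.80362434e-01],
       [ 0.00000000e+00,  0.00000000e+00,  0.00000000e+00,
         1.00000000e+00]])}
```

View pics/scene.png

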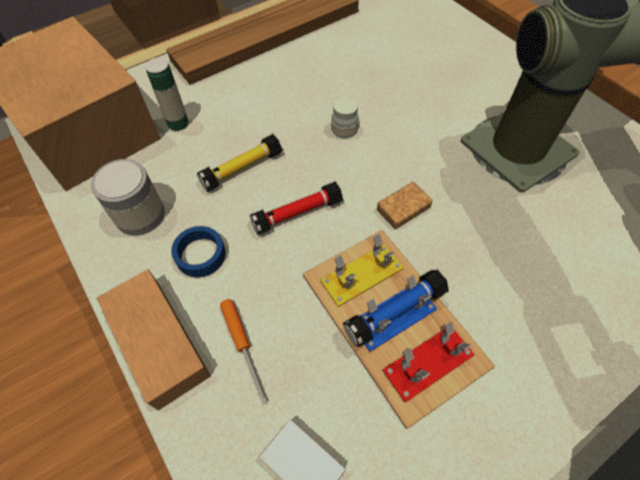

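View pics/side.png

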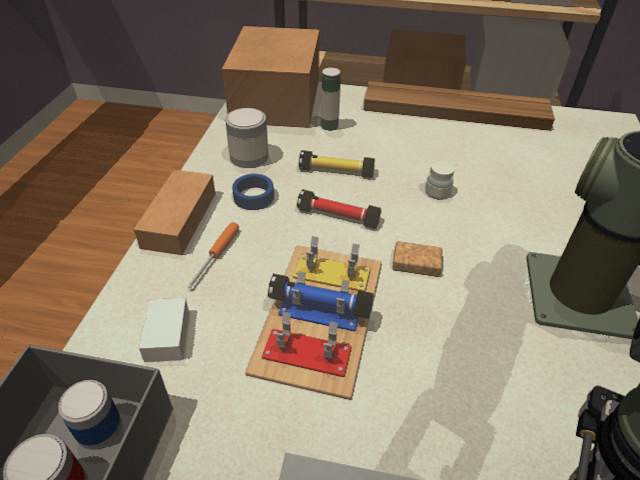

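Both views show the yellow torch at about (240,163) in scene, the red torch at (297,208), and the yellow and red clips at (362,275) and (430,365). A blue torch sits in the middle set, between them.

```bash
cat > h.py <<'E'
import cv2,numpy as np
from station import optics
def mask(img,c):
    h=cv2.cvtColor(img,cv2.COLOR_BGR2HSV)
    if c=="yellow": return cv2.inRange(h,(22,150,70),(34,255,255))
    return cv2.inRange(h,(0,190,70),(5,255,255))|cv2.inRange(h,(174,190,70),(180,255,255))
def cast(name,px,z):
    m=optics.camera_model(name);p=cv2.undistortPoints(np.float64(px).reshape(-1,1,2),m["camera_matrix"],None)[:,0]
    d=np.c_[p,np.ones(len(p))]@m["R"];c=-m["R"].T@m["t"]
    return c+d*((z-c[2])/d[:,2])[:,None]
E
python3 - <<'E'
from h import *
for n in("scene","side"):
    im=cv2.imread(f"pics/{n}.png")
    for c in("yellow","red"):
        cs,_=cv2.findContours(cv2.morphologyEx(mask(im,c),cv2.MORPH_CLOSE,np.ones((3,3))),cv2.RETR_EXTERNAL,cv2.CHAIN_APPROX_NONE)
        for k in cs:
            if cv2.contourArea(k)<250: continue
            u=k[:,0].mean(0)
            for z in(.022,.020):
                w=cast(n,k.reshape(-1,2),z)[:,:2]
                r=cv2.minAreaRect((w*1000).astype(np.float32))
                print(n,c,u.round(),cv2.contourArea(k),"z",z,np.round(r[0],1),np.round(r[1],1),round(r[2],1))
E
```

```text
scene yellow [364. 272.] 2016.5 z 0.022 [503.3  60.6] [ 64.5 149.6] 86.4
scene yellow [364. 272.] 2016.5 z 0.02 [502.6  59.9] [ 64.7 150. ] 86.4
scene yellow [241. 161.] 557.5 z 0.022 [ 549.7 -314.9] [116.9  36.2] 0.5
scene yellow [241. 161.] 557.5 z 0.02 [ 549.1 -316.6] [117.2  36.3] 0.5
scene red [430. 361.] 2528.5 z 0.022 [514.3 258.8] [ 61.8 147.7] 87.0
scene red [430. 361.] 2528.5 z 0.02 [513.5 258.6] [ 62.  148.1] 87.0
scene red [298. 207.] 594.0 z 0.022 [ 517.2 -138.2] [ 31.4 114.2] 80.8
scene red [298. 207.] 594.0 z 0.02 [ 516.4 -139.4] [ 31.5 114.5] 80.8
side yellow [327. 273.] 569.5 z 0.022 [510.2  62.7] [62.2 79.7] 86.8
side yellow [327. 273.] 569.5 z 0.02 [510.5  60.8] [62.4 79.9] 86.8
```

```bash
cat >> h.py <<'E'
from station import status,ctrl
from scipy.spatial.transform import Rotation as Ro
def go(x,y,z,yaw):
    """yaw = torch axis angle deg (world); tool x points to axis+180; x,y,z mm of grasp point"""
    s=status.sense();R=np.array(s["tcp_rot"]);p=np.array(s["tcp_pos"])*1000
    a=np.radians(yaw+180);X=np.array([np.cos(a),np.sin(a),0]);Z=np.array([0,0,-1.])
    G=np.c_[X,np.cross(Z,X),Z]
    d=R.T@(np.array([x,y,z-ctrl.pinch_z*1000])-p)
    print("t",round(s["time"],2),"p",p.round(1),"d",d.round(1),"rot",Ro.from_matrix(R.T@G).as_rotvec(degrees=True).round(2),"F",np.round(s["ft_force"],1),"gap",round(s["finger_gap"],4))
def wristpts(img,c,z):
    s=status.sense();R=np.array(s["tcp_rot"]);p=np.array(s["tcp_pos"]);m=optics.camera_model("wrist")
    K=m["camera_matrix"];T=m["tool_from_camera"];out=[]
    cs,_=cv2.findContours(cv2.morphologyEx(mask(img,c),cv2.MORPH_CLOSE,np.ones((3,3))),cv2.RETR_EXTERNAL,cv2.CHAIN_APPROX_NONE)
    for k in cs:
        if cv2.contourArea(k)<800: continue
        u=cv2.fisheye.undistortPoints(k.reshape(-1,1,2).astype(np.float64),K,np.zeros(4))[:,0]
        D=np.c_[u,np.ones(len(u))]@T[:3,:3].T@R.T;c0=R@T[:3,3]+p
        w=(c0+D*((z-c0[2])/D[:,2])[:,None])[:,:2]*1000
        out.append((w,k))
        print(c,k[:,0].mean(0).round(),cv2.contourArea(k),[np.round(q,1) for q in cv2.minAreaRect(w.astype(np.float32))])
    return out
E
python3 -c "
from h import *
go(549,-316,220,0)"
```

```text
t 0.1 p [170.6 548.3 204.4] d [-618.2 -712.8    4.5] rot [ -0.11  -0.03 -17.29] F [-1.   0.5 -0.1] gap 0.094
```

Request:
arm_command([
  {"delta_pos": [-33,-38,0],"rotation": [0,0,-2],"grip": 1},
  {"delta_pos": [-65,-75,0],"rotation": [0,0,-4],"grip": 1},
  {"delta_pos": [-98,-113,0],"rotation": [0,0,-6],"grip": 1},
  {"delta_pos": [-130,-150,0],"rotation": [0,0,-8],"grip": 1},
  {"delta_pos": [-163,-188,0],"rotation": [0,0,-10],"grip": 1},
  {"delta_pos": [-196,-226,0],"rotation": [0,0,-12],"grip": 1},
  {"delta_pos": [-229,-264,0],"rotation": [0,0,-14],"grip": 1},
  {"delta_pos": [-262,-302,0],"rotation": [0,0,-17.3],"grip": 1},
])

```text
time: 0.9
tcp_pos: [0.3308, 0.1822, 0.2053]
tcp_rot: [[-1.0, -0.003, 0.0], [-0.003, 1.0, 0.0], [-0.0, 0.0, -1.0]]
ft_force: [0.8, -0.9, -0.9]
finger_gap: 0.094
grip_force: 0.0
```

```bash
python3 -c "
from h import *
go(549,-316,220,0)"
```

```text
t 0.9 p [330.8 182.2 205.3] d [-216.8 -498.8    4.1] rot [0.01 0.02 0.16] F [ 0.8 -0.9 -0.9] gap 0.094
```

Request:
arm_command([
  {"delta_pos": [-217,-499,0],"rotation": [0,0,0],"grip": 1},
  {"delta_pos": [-217,-499,0],"rotation": [0,0,0],"grip": 1},
  {"delta_pos": [-217,-499,0],"rotation": [0,0,0],"grip": 1},
  {"delta_pos": [-217,-499,0],"rotation": [0,0,0],"grip": 1},
  {"delta_pos": [-217,-499,0],"rotation": [0,0,0],"grip": 1},
  {"delta_pos": [-217,-499,0],"rotation": [0,0,0],"grip": 1},
  {"delta_pos": [-217,-499,0],"rotation": [0,0,0],"grip": 1},
  {"delta_pos": [-217,-499,0],"rotation": [0,0,0],"grip": 1},
])

```text
time: 1.7
tcp_pos: [0.4905, -0.1848, 0.2049]
tcp_rot: [[-1.0, 0.001, -0.001], [0.001, 1.0, 0.001], [0.001, 0.001, -1.0]]
ft_force: [0.2, 0.6, -0.1]
finger_gap: 0.0937
grip_force: 0.0
```

```bash
python3 -c "
from h import *
go(549,-316,220,0)"
```

```text
t 1.7 p [ 490.5 -184.8  204.9] d [ -58.6 -131.2    3.6] rot [ 0.04 -0.03 -0.03] F [ 0.2  0.6 -0.1] gap 0.0937
```

Request:
arm_command([
  {"delta_pos": [-20,-44,0],"rotation": [0,0,0],"grip": 1},
  {"delta_pos": [-40,-88,0],"rotation": [0,0,0],"grip": 1},
  {"delta_pos": [-59,-131,0],"rotation": [0,0,0],"grip": 1},
  {"delta_pos": [-59,-131,0],"rotation": [0,0,0],"grip": 1},
  {"delta_pos": [-59,-131,20],"rotation": [0,0,0],"grip": 1},
  {"delta_pos": [-59,-131,40],"rotation": [0,0,0],"grip": 1},
  {"delta_pos": [-59,-131,40],"rotation": [0,0,0],"grip": 1},
  {"delta_pos": [-59,-131,40],"rotation": [0,0,0],"grip": 1},
])

```text
time: 2.5
tcp_pos: [0.5488, -0.3129, 0.165]
tcp_rot: [[-1.0, -0.001, -0.001], [-0.001, 1.0, 0.001], [0.001, 0.001, -1.0]]
ft_force: [-0.2, -0.2, -0.7]
finger_gap: 0.094
grip_force: 0.0
```

```bash
python3 - <<'E'
from h import *
im=optics.snapshot("wrist");cv2.imwrite("pics/w1.png",im)
wristpts(im,"yellow",.022)
go(549,-316,22,0)
E
```

```text
yellow [314. 243.] 3893.0 [array([ 559.1, -318.5]), array([120.8,  29. ]), np.float64(0.9)]
yellow [628. 202.] 2455.0 [array([503.2,  52.4]), array([ 62.5, 148. ]), np.float64(87.1)]
t 2.55 p [ 549.6 -313.4  166.2] d [  0.6  -2.5 163. ] rot [-0.02  0.03  0.04] F [ 0.2 -0.1  0.7] gap 0.0934
```

View pics/w1.png

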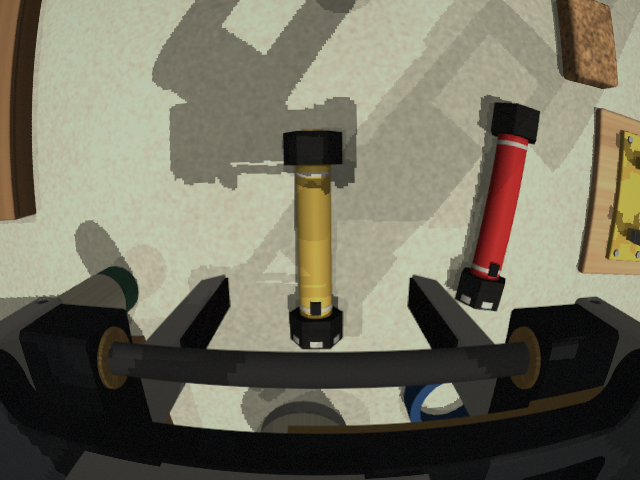

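The yellow torch runs straight up the wrist image, with bumper ends at about (313,131) and (317,347). The red torch shows at right, tilted, from (515,103) to (480,308).

```bash
cat >> h.py <<'E'
def wray(px,z):
    s=status.sense();R=np.array(s["tcp_rot"]);p=np.array(s["tcp_pos"]);m=optics.camera_model("wrist");T=m["tool_from_camera"]
    u=cv2.fisheye.undistortPoints(np.float64(px).reshape(-1,1,2),m["camera_matrix"],np.zeros(4))[:,0]
    D=np.c_[u,np.ones(len(u))]@T[:3,:3].T@R.T;c0=R@T[:3,3]+p
    return ((c0+D*((z-c0[2])/D[:,2])[:,None])*1000).round(1)
E
python3 - <<'E'
from h import *
print(wray([(313,131),(317,347),(312,165),(317,308)],.044))
print(wray([(313,178),(316,313)],.037))
print(wray([(519,104),(480,309)],.044))
wristpts(cv2.imread("pics/w1.png"),"red",.022)
E
```

```text
[[ 459.9 -318.8   44. ]
 [ 650.7 -315.9   44. ]
 [ 487.6 -319.7   44. ]
 [ 611.2 -315.8   44. ]]
[[ 498.6 -319.    37. ]
 [ 619.2 -316.8   37. ]]
[[ 425.2 -136.3   44. ]
 [ 616.3 -161.7   44. ]]
red [501. 208.] 2957.0 [array([ 522.3, -139. ]), array([ 29.7, 119.9]), np.float64(80.9)]
```

```bash
python3 -c "
from h import *
go(555,-317.7,24,.9)"
```

```text
t 2.55 p [ 549.6 -313.4  166.2] d [ -5.4  -4.2 161. ] rot [-0.02  0.03 -0.86] F [ 0.2 -0.1  0.7] gap 0.0934
```

Request:
arm_command([
  {"delta_pos": [-5,-4,40],"rotation": [0,0,-0.9],"grip": 1},
  {"delta_pos": [-5,-4,80],"rotation": [0,0,-0.9],"grip": 1},
  {"delta_pos": [-5,-4,120],"rotation": [0,0,-0.9],"grip": 1},
  {"delta_pos": [-5,-4,145],"rotation": [0,0,-0.9],"grip": 1},
  {"delta_pos": [-5,-4,160],"rotation": [0,0,-0.9],"grip": 1},
  {"delta_pos": [-5,-4,160],"rotation": [0,0,-0.9],"grip": 1},
  {"delta_pos": [-5,-4,160],"rotation": [0,0,-0.9],"grip": -1},
  {"delta_pos": [-5,-4,160],"rotation": [0,0,-0.9],"grip": -1},
])

```text
time: 3.35
tcp_pos: [0.5562, -0.3191, 0.0081]
tcp_rot: [[-1.0, -0.016, 0.004], [-0.016, 1.0, -0.003], [-0.004, -0.003, -1.0]]
ft_force: [-0.9, 0.3, 1.0]
finger_gap: 0.081
grip_force: 0.0
```

Request:
arm_command([
  {"delta_pos": [0,0,0],"rotation": [0,0,0],"grip": -1},
  {"delta_pos": [0,0,0],"rotation": [0,0,0],"grip": -1},
  {"delta_pos": [0,0,0],"rotation": [0,0,0],"grip": -1},
  {"delta_pos": [0,0,0],"rotation": [0,0,0],"grip": -1},
  {"delta_pos": [0,0,-35],"rotation": [0,0,0],"grip": -1},
  {"delta_pos": [0,0,-70],"rotation": [0,0,0],"grip": -1},
  {"delta_pos": [0,0,-110],"rotation": [0,0,0],"grip": -1},
  {"delta_pos": [0,0,-150],"rotation": [0,0,0],"grip": -1},
])

```text
time: 4.15
tcp_pos: [0.554, -0.3175, 0.1565]
tcp_rot: [[-1.0, -0.016, -0.001], [-0.016, 1.0, 0.001], [0.001, 0.001, -1.0]]
ft_force: [0.8, -0.4, -0.6]
finger_gap: 0.0174
grip_force: 0.0
```

```bash
python3 -c "
from h import *
go(502.5,60,165,-3.2)"
```

```text
t 4.15 p [ 554.  -317.5  156.5] d [ 45.5 378.2  10.6] rot [ 0.03 -0.04  4.1 ] F [ 0.8 -0.4 -0.6] gap 0.0174
```

```bash
python3 - <<'E'
from h import *
im=optics.snapshot("wrist");cv2.imwrite("pics/w2.png",im)
wristpts(im,"yellow",.022)
go(555,-317.7,22,0)
E
```

```text
yellow [320. 238.] 4222.5 [array([ 565.4, -321.9]), array([124.4,  30.2]), np.float64(1.1)]
yellow [631. 201.] 1805.0 [array([507.8,  44.4]), array([ 52.2, 151. ]), np.float64(88.6)]
t 4.2 p [ 558.1 -320.6  165.6] d [  4.8   4.3 162.3] rot [-0.47  0.6   0.92] F [ 2.1 -0.3  4.9] gap 0.0132
```

View pics/w2.png

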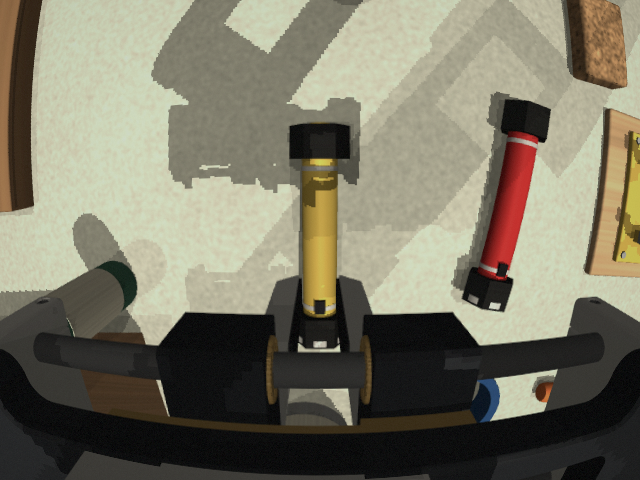

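The torch still lies at the same spot, at about (320,238), between the fingers' shadows. The fingers close at about 80 mm/s, so I lifted before they had closed. I'll reopen and try again with more time to close.

Request:
arm_command([
  {"delta_pos": [0,0,0],"rotation": [0,0,0],"grip": 1},
  {"delta_pos": [0,0,0],"rotation": [0,0,0],"grip": 1},
  {"delta_pos": [0,0,20],"rotation": [0,0,0],"grip": 1},
  {"delta_pos": [0,0,40],"rotation": [0,0,0],"grip": 1},
  {"delta_pos": [0,0,60],"rotation": [0,0,0],"grip": 1},
  {"delta_pos": [0,0,80],"rotation": [0,0,0],"grip": 1},
  {"delta_pos": [0,0,100],"rotation": [0,0,0],"grip": 1},
  {"delta_pos": [0,0,100],"rotation": [0,0,0],"grip": 1},
])

```text
time: 5.0
tcp_pos: [0.5501, -0.3145, 0.0491]
tcp_rot: [[-1.0, -0.016, -0.01], [-0.016, 1.0, 0.008], [0.01, 0.008, -1.0]]
ft_force: [-0.5, 1.1, -0.5]
finger_gap: 0.0741
grip_force: 0.0
```

```bash
python3 -c "
from h import *
go(555,-317.7,23,.9)"
```

```text
t 5.0 p [ 550.1 -314.5   49.1] d [-5.3 -3.6 44.8] rot [ 0.44 -0.56  0.  ] F [-0.5  1.1 -0.5] gap 0.0741
```

Request:
arm_command([
  {"delta_pos": [0,0,20],"rotation": [0,0,0],"grip": 1},
  {"delta_pos": [0,0,40],"rotation": [0,0,0],"grip": 1},
  {"delta_pos": [0,0,50],"rotation": [0,0,0],"grip": 0.6},
  {"delta_pos": [0,0,50],"rotation": [0,0,0],"grip": -1},
  {"delta_pos": [0,0,50],"rotation": [0,0,0],"grip": -1},
  {"delta_pos": [0,0,50],"rotation": [0,0,0],"grip": -1},
  {"delta_pos": [0,0,50],"rotation": [0,0,0],"grip": -1},
  {"delta_pos": [0,0,50],"rotation": [0,0,0],"grip": -1},
])

```text
time: 5.8
tcp_pos: [0.555, -0.3182, 0.0064]
tcp_rot: [[-1.0, -0.016, 0.001], [-0.016, 1.0, -0.001], [-0.001, -0.001, -1.0]]
ft_force: [-0.9, -0.4, 0.1]
finger_gap: 0.0487
grip_force: 0.0
```

Request:
arm_command([
  {"delta_pos": [0,0,0],"rotation": [0,0,0],"grip": -1},
  {"delta_pos": [0,0,0],"rotation": [0,0,0],"grip": -1},
  {"delta_pos": [0,0,0],"rotation": [0,0,0],"grip": -1},
  {"delta_pos": [0,0,0],"rotation": [0,0,0],"grip": -1},
  {"delta_pos": [0,0,0],"rotation": [0,0,0],"grip": -1},
  {"delta_pos": [0,0,0],"rotation": [0,0,0],"grip": -1},
  {"delta_pos": [0,0,0],"rotation": [0,0,0],"grip": -1},
  {"delta_pos": [0,0,0],"rotation": [0,0,0],"grip": -1},
])

```text
time: 6.6
tcp_pos: [0.5544, -0.3174, 0.0056]
tcp_rot: [[-1.0, -0.016, -0.0], [-0.016, 1.0, 0.001], [0.0, 0.001, -1.0]]
ft_force: [-0.9, 3.8, 5.0]
finger_gap: 0.0291
grip_force: 30.0
```

Request:
arm_command([
  {"delta_pos": [0,0,-25],"rotation": [0,0,0],"grip": -1},
  {"delta_pos": [0,0,-60],"rotation": [0,0,0],"grip": -1},
  {"delta_pos": [0,0,-100],"rotation": [0,0,0],"grip": -1},
  {"delta_pos": [0,0,-140],"rotation": [0,0,0],"grip": -1},
  {"delta_pos": [6,45,-150],"rotation": [0,0,0],"grip": -1},
  {"delta_pos": [12,90,-150],"rotation": [0,0,1],"grip": -1},
  {"delta_pos": [18,135,-150],"rotation": [0,0,2],"grip": -1},
  {"delta_pos": [24,180,-150],"rotation": [0,0,4],"grip": -1},
])

```text
time: 7.4
tcp_pos: [0.5266, -0.1373, 0.1545]
tcp_rot: [[-0.998, 0.056, -0.001], [0.056, 0.998, -0.001], [0.001, -0.001, -1.0]]
ft_force: [0.3, 0.3, -2.2]
finger_gap: 0.0296
grip_force: 30.0
```

```bash
python3 -c "
from h import *
go(502.5,60,165,-3.2)"
```

```text
t 7.4 p [ 526.6 -137.3  154.5] d [ 35.1 195.6   8.2] rot [-0.05 -0.03 -0.01] F [ 0.3  0.3 -2.2] gap 0.0296
```

Request:
arm_command([
  {"delta_pos": [8,45,0],"rotation": [0,0,0],"grip": -1},
  {"delta_pos": [16,90,0],"rotation": [0,0,0],"grip": -1},
  {"delta_pos": [24,135,0],"rotation": [0,0,0],"grip": -1},
  {"delta_pos": [32,175,0],"rotation": [0,0,0],"grip": -1},
  {"delta_pos": [35,195,0],"rotation": [0,0,0],"grip": -1},
  {"delta_pos": [35,195,0],"rotation": [0,0,0],"grip": -1},
  {"delta_pos": [35,195,0],"rotation": [0,0,0],"grip": -1},
  {"delta_pos": [35,195,0],"rotation": [0,0,0],"grip": -1},
])

```text
time: 8.2
tcp_pos: [0.5032, 0.0572, 0.155]
tcp_rot: [[-0.998, 0.055, -0.0], [0.055, 0.998, -0.001], [0.0, -0.001, -1.0]]
ft_force: [1.1, -0.8, -2.0]
finger_gap: 0.029
grip_force: 30.0
```

```bash
python3 - <<'E'
from h import *
go(502.5,60,57,-3.2)
im=optics.snapshot("wrist");cv2.imwrite("pics/w3.png",im)
wristpts(im,"yellow",.02);wristpts(im,"red",.02)
go(502.5,60,57,-3.2)
E
```

```text
t 8.2 p [503.2  57.2 155. ] d [  0.8   2.9 116.8] rot [-0.05 -0.01  0.04] F [ 1.1 -0.8 -2. ] gap 0.029
yellow [319. 401.] 1250.5 [array([681.4,  45.9]), array([55.7, 39.7]), np.float64(86.8)]
yellow [320. 235.] 12043.5 [array([525.5,  55.4]), array([ 63.4, 181.7]), np.float64(86.8)]
red [116. 264.] 2354.0 [array([ 524.7, -145. ]), array([ 34.1, 122. ]), np.float64(81.1)]
red [521. 236.] 6423.5 [array([512.8, 255. ]), array([ 65.3, 148. ]), np.float64(86.7)]
t 8.25 p [503.3  57.1 155.2] d [  1.    2.9 117. ] rot [-0.04 -0.    0.01] F [-0.1  0.4 -3.1] gap 0.0293
```

View pics/w3.png

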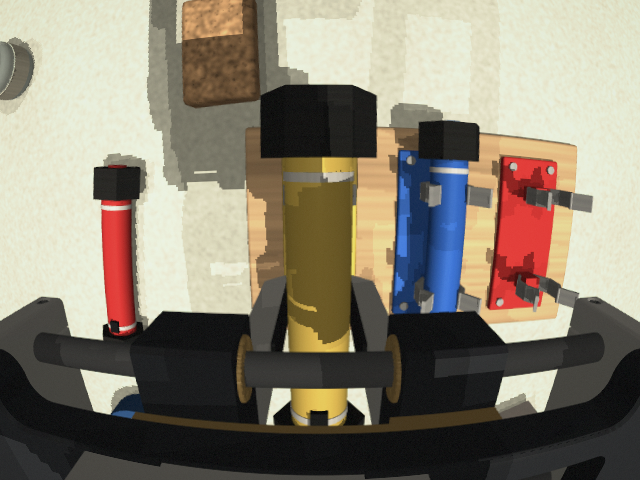

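The yellow torch is gripped squarely in the image, about the column at x 320. The red clips are at (521,236) and the red torch at (116,264). Now I'll descend.

Request:
arm_command([
  {"delta_pos": [1,1.5,30],"rotation": [0,0,0],"grip": -1},
  {"delta_pos": [1,1.5,60],"rotation": [0,0,0],"grip": -1},
  {"delta_pos": [1,1.5,80],"rotation": [0,0,0],"grip": -1},
  {"delta_pos": [1,1.5,86],"rotation": [0,0,0],"grip": -1},
  {"delta_pos": [1,1.5,90],"rotation": [0,0,0],"grip": -1},
  {"delta_pos": [1,1.5,94],"rotation": [0,0,0],"grip": -1},
  {"delta_pos": [1,1.5,96],"rotation": [0,0,0],"grip": -1},
  {"delta_pos": [1,1.5,96],"rotation": [0,0,0],"grip": -1},
])

```text
time: 9.05
tcp_pos: [0.5047, 0.0593, 0.0626]
tcp_rot: [[-0.999, 0.054, 0.005], [0.054, 0.999, -0.001], [-0.005, -0.001, -1.0]]
ft_force: [-3.6, -1.5, 6.5]
finger_gap: 0.0296
grip_force: 30.0
```

```bash
python3 -c "
from h import *
go(502,58.5,57,-3.3)"
```

```text
t 9.05 p [504.7  59.3  62.6] d [ 2.7 -0.9 24.4] rot [-0.03  0.27  0.19] F [-3.6 -1.5  6.5] gap 0.0296
```

Request:
arm_command([
  {"delta_pos": [0,-0.5,4],"rotation": [0,0,0],"grip": -1},
  {"delta_pos": [0,-0.5,8],"rotation": [0,0,0],"grip": -1},
  {"delta_pos": [0,-0.5,12],"rotation": [0,0,0],"grip": -1},
  {"delta_pos": [0,-0.5,16],"rotation": [0,0,0],"grip": -1},
  {"delta_pos": [0,-0.5,19],"rotation": [0,0,0],"grip": -1},
  {"delta_pos": [0,-0.5,20],"rotation": [0,0,0],"grip": -1},
  {"delta_pos": [0,-0.5,20],"rotation": [0,0,0],"grip": -1},
  {"delta_pos": [0,-0.5,20],"rotation": [0,0,0],"grip": -1},
])

```text
time: 9.85
tcp_pos: [0.5034, 0.059, 0.0405]
tcp_rot: [[-0.999, 0.054, 0.002], [0.054, 0.999, -0.001], [-0.002, -0.001, -1.0]]
ft_force: [0.2, -2.9, 6.0]
finger_gap: 0.0294
grip_force: 30.0
```

```bash
python3 -c "
from h import *
go(502,58.5,57,-3.3)"
```

```text
t 9.85 p [503.4  59.   40.5] d [ 1.3 -0.6  2.3] rot [-0.04  0.13  0.21] F [ 0.2 -2.9  6. ] gap 0.0294
```

Request:
arm_command([
  {"delta_pos": [0,-0.5,1],"rotation": [0,0,0],"grip": -1},
  {"delta_pos": [0,-0.5,2],"rotation": [0,0,0],"grip": -1},
  {"delta_pos": [0,-0.5,3],"rotation": [0,0,0],"grip": -1},
  {"delta_pos": [0,-0.5,4],"rotation": [0,0,0],"grip": -1},
  {"delta_pos": [0,-0.5,4],"rotation": [0,0,0],"grip": -1},
  {"delta_pos": [0,-0.5,4],"rotation": [0,0,0],"grip": -1},
  {"delta_pos": [0,-0.5,4],"rotation": [0,0,0],"grip": -1},
  {"delta_pos": [0,-0.5,4],"rotation": [0,0,0],"grip": -1},
])

```text
time: 10.65
tcp_pos: [0.5035, 0.059, 0.0402]
tcp_rot: [[-0.999, 0.054, 0.002], [0.054, 0.999, -0.0], [-0.002, -0.0, -1.0]]
ft_force: [-10.8, -2.3, 30.2]
finger_gap: 0.0297
grip_force: 30.0
```

```bash
python3 -c "
from h import *
go(502,58.5,57,-3.3)"
```

```text
t 10.65 p [503.5  59.   40.2] d [ 1.5 -0.5  2. ] rot [-0.02  0.09  0.23] F [-10.8  -2.3  30.2] gap 0.0297
```

Request:
arm_command([
  {"delta_pos": [0,0,-3],"rotation": [0,0,0],"grip": 0.4},
  {"delta_pos": [0,0,-3],"rotation": [0,0,0],"grip": 0.4},
  {"delta_pos": [0,0,-3],"rotation": [0,0,0],"grip": 0.4},
  {"delta_pos": [0,0,-3],"rotation": [0,0,0],"grip": 0.4},
  {"delta_pos": [0,0,-3],"rotation": [0,0,0],"grip": 0.4},
  {"delta_pos": [0,0,-3],"rotation": [0,0,0],"grip": 0.4},
  {"delta_pos": [0,0,-30],"rotation": [0,0,0],"grip": 0.4},
  {"delta_pos": [0,0,-70],"rotation": [0,0,0],"grip": 0.6},
])

```text
time: 11.45
tcp_pos: [0.4991, 0.0591, 0.1032]
tcp_rot: [[-0.999, 0.054, -0.008], [0.054, 0.999, 0.001], [0.008, 0.0, -1.0]]
ft_force: [0.7, 1.4, 0.7]
finger_gap: 0.0705
grip_force: 0.0
```

```bash
python3 -c "
from h import *
go(521,-142,150,-9)"
```

```text
t 11.45 p [499.1  59.1 103.2] d [ -32.5 -199.6  -28.3] rot [-0.02 -0.44  5.9 ] F [0.7 1.4 0.7] gap 0.0705
```

Request:
arm_command([
  {"delta_pos": [0,0,-40],"rotation": [0,0,0],"grip": 0.8},
  {"delta_pos": [-6,-30,-60],"rotation": [0,0,2],"grip": 1},
  {"delta_pos": [-12,-75,-60],"rotation": [0,0,4],"grip": 1},
  {"delta_pos": [-20,-120,-60],"rotation": [0,0,6],"grip": 1},
  {"delta_pos": [-28,-165,-60],"rotation": [0,0,6],"grip": 1},
  {"delta_pos": [-29,-200,-60],"rotation": [0,0,6],"grip": 1},
  {"delta_pos": [-29,-200,-60],"rotation": [0,0,6],"grip": 1},
  {"delta_pos": [-29,-200,-60],"rotation": [0,0,6],"grip": 1},
])

```text
time: 12.25
tcp_pos: [0.5199, -0.1426, 0.165]
tcp_rot: [[-0.987, 0.16, -0.001], [0.16, 0.987, 0.001], [0.001, 0.001, -1.0]]
ft_force: [-1.0, 0.5, -0.5]
finger_gap: 0.0943
grip_force: 0.0
```

```bash
python3 - <<'E'
from h import *
go(521,-142,24,-9)
im=optics.snapshot("wrist");cv2.imwrite("pics/w4.png",im)
wristpts(im,"red",.022)
go(521,-142,24,-9)
E
```

```text
t 12.25 p [ 519.9 -142.6  165. ] d [ -1.1   0.6 159.8] rot [ 0.06 -0.05 -0.21] F [-1.   0.5 -0.5] gap 0.0943
red [321. 233.] 3373.5 [array([ 523.6, -140.8]), array([ 28.7, 119.7]), np.float64(81.3)]
t 12.3 p [ 520.  -141.7  165. ] d [ -1.2  -0.3 159.8] rot [ 0.06 -0.06 -0.11] F [ 0.3  0.8 -0.5] gap 0.0936
```

View pics/w4.png

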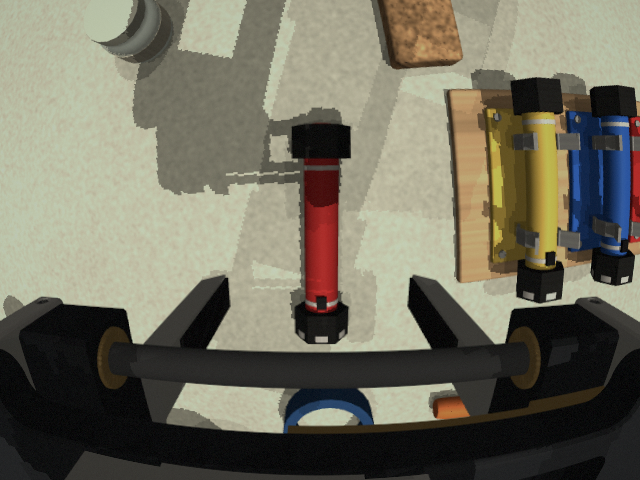

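The yellow torch now sits in its clips, with both pairs of lips over the barrel, at (541,190). The red torch is centred between the open fingers, at (321,233).

Request:
arm_command([
  {"delta_pos": [-2,1,40],"rotation": [0,0,0.3],"grip": 1},
  {"delta_pos": [-2,1,80],"rotation": [0,0,0.3],"grip": 1},
  {"delta_pos": [-2,1,120],"rotation": [0,0,0.3],"grip": 1},
  {"delta_pos": [-2,1,145],"rotation": [0,0,0.3],"grip": 1},
  {"delta_pos": [-2,1,160],"rotation": [0,0,0.3],"grip": 1},
  {"delta_pos": [-2,1,160],"rotation": [0,0,0.3],"grip": 0},
  {"delta_pos": [-2,1,160],"rotation": [0,0,0.3],"grip": -1},
  {"delta_pos": [-2,1,160],"rotation": [0,0,0.3],"grip": -1},
])

```text
time: 13.1
tcp_pos: [0.5243, -0.1421, 0.0074]
tcp_rot: [[-0.987, 0.163, 0.004], [0.163, 0.987, -0.002], [-0.004, -0.001, -1.0]]
ft_force: [-0.2, 0.5, -0.0]
finger_gap: 0.0734
grip_force: 0.0
```

Request:
arm_command([
  {"delta_pos": [0,0,0],"rotation": [0,0,0],"grip": -1},
  {"delta_pos": [0,0,0],"rotation": [0,0,0],"grip": -1},
  {"delta_pos": [0,0,0],"rotation": [0,0,0],"grip": -1},
  {"delta_pos": [0,0,0],"rotation": [0,0,0],"grip": -1},
  {"delta_pos": [0,0,0],"rotation": [0,0,0],"grip": -1},
  {"delta_pos": [0,0,0],"rotation": [0,0,0],"grip": -1},
  {"delta_pos": [0,0,0],"rotation": [0,0,0],"grip": -1},
  {"delta_pos": [0,0,0],"rotation": [0,0,0],"grip": -1},
])

```text
time: 13.9
tcp_pos: [0.5225, -0.1415, 0.0055]
tcp_rot: [[-0.987, 0.163, -0.0], [0.163, 0.987, 0.0], [0.0, 0.0, -1.0]]
ft_force: [0.1, 1.3, 2.0]
finger_gap: 0.0294
grip_force: 30.0
```

Request:
arm_command([
  {"delta_pos": [0,0,-25],"rotation": [0,0,0],"grip": -1},
  {"delta_pos": [0,0,-60],"rotation": [0,0,0],"grip": -1},
  {"delta_pos": [0,0,-100],"rotation": [0,0,0],"grip": -1},
  {"delta_pos": [0,0,-140],"rotation": [0,0,0],"grip": -1},
  {"delta_pos": [8,40,-160],"rotation": [0,0,-1],"grip": -1},
  {"delta_pos": [16,85,-160],"rotation": [0,0,-2],"grip": -1},
  {"delta_pos": [24,130,-160],"rotation": [0,0,-4],"grip": -1},
  {"delta_pos": [32,175,-160],"rotation": [0,0,-6.1],"grip": -1},
])

```text
time: 14.7
tcp_pos: [0.5188, 0.0375, 0.1651]
tcp_rot: [[-0.998, 0.057, -0.0], [0.057, 0.998, -0.0], [0.0, -0.0, -1.0]]
ft_force: [0.2, -0.1, -1.8]
finger_gap: 0.0293
grip_force: 30.0
```

```bash
python3 -c "
from h import *
go(513.5,258,184,-3.3)"
```

```text
t 14.7 p [518.8  37.5 165.1] d [ 1.780e+01  2.198e+02 -1.000e-01] rot [-0.02 -0.02  0.04] F [ 0.2 -0.1 -1.8] gap 0.0293
```

Request:
arm_command([
  {"delta_pos": [4,45,0],"rotation": [0,0,0],"grip": -1},
  {"delta_pos": [8,90,0],"rotation": [0,0,0],"grip": -1},
  {"delta_pos": [12,135,0],"rotation": [0,0,0],"grip": -1},
  {"delta_pos": [15,175,0],"rotation": [0,0,0],"grip": -1},
  {"delta_pos": [17,205,0],"rotation": [0,0,0],"grip": -1},
  {"delta_pos": [18,218,0],"rotation": [0,0,0],"grip": -1},
  {"delta_pos": [18,218,0],"rotation": [0,0,0],"grip": -1},
  {"delta_pos": [18,218,0],"rotation": [0,0,0],"grip": -1},
])

```text
time: 15.5
tcp_pos: [0.5138, 0.2538, 0.1649]
tcp_rot: [[-0.998, 0.058, -0.001], [0.058, 0.998, -0.002], [0.001, -0.002, -1.0]]
ft_force: [-0.4, -0.9, -2.2]
finger_gap: 0.0293
grip_force: 30.0
```

```bash
python3 -c "
from h import *
go(513.5,258,57,-3.3)"
```

```text
t 15.5 p [513.8 253.8 164.9] d [  0.4   4.4 126.7] rot [-0.09 -0.05  0.  ] F [-0.4 -0.9 -2.2] gap 0.0293
```

Request:
arm_command([
  {"delta_pos": [0,2.5,30],"rotation": [0,0,0],"grip": -1},
  {"delta_pos": [0,2.5,60],"rotation": [0,0,0],"grip": -1},
  {"delta_pos": [0,2.5,80],"rotation": [0,0,0],"grip": -1},
  {"delta_pos": [0,2.5,90],"rotation": [0,0,0],"grip": -1},
  {"delta_pos": [0,2.5,95],"rotation": [0,0,0],"grip": -1},
  {"delta_pos": [0,2.5,95],"rotation": [0,0,0],"grip": -1},
  {"delta_pos": [0,2.5,95],"rotation": [0,0,0],"grip": -1},
  {"delta_pos": [0,2.5,95],"rotation": [0,0,0],"grip": -1},
])

```text
time: 16.3
tcp_pos: [0.5153, 0.2576, 0.0719]
tcp_rot: [[-0.998, 0.058, 0.003], [0.058, 0.998, 0.001], [-0.003, 0.001, -1.0]]
ft_force: [0.3, 0.4, -1.3]
finger_gap: 0.0296
grip_force: 30.0
```

```bash
python3 -c "
from h import *
go(513.5,258,57,-3.3)"
```

```text
t 16.3 p [515.3 257.6  71.9] d [ 1.9  0.2 33.7] rot [0.05 0.15 0.  ] F [ 0.3  0.4 -1.3] gap 0.0296
```

Request:
arm_command([
  {"delta_pos": [1,0,5],"rotation": [0,0,0],"grip": -1},
  {"delta_pos": [1,0,9],"rotation": [0,0,0],"grip": -1},
  {"delta_pos": [1,0,13],"rotation": [0,0,0],"grip": -1},
  {"delta_pos": [1,0,17],"rotation": [0,0,0],"grip": -1},
  {"delta_pos": [1,0,21],"rotation": [0,0,0],"grip": -1},
  {"delta_pos": [1,0,25],"rotation": [0,0,0],"grip": -1},
  {"delta_pos": [1,0,28],"rotation": [0,0,0],"grip": -1},
  {"delta_pos": [1,0,30],"rotation": [0,0,0],"grip": -1},
])

```text
time: 17.1
tcp_pos: [0.513, 0.2575, 0.0403]
tcp_rot: [[-0.998, 0.057, -0.0], [0.057, 0.998, -0.0], [0.0, -0.0, -1.0]]
ft_force: [-1.2, -2.3, 12.9]
finger_gap: 0.0293
grip_force: 30.0
```

Request:
arm_command([
  {"delta_pos": [0,0,1],"rotation": [0,0,0],"grip": -1},
  {"delta_pos": [0,0,2],"rotation": [0,0,0],"grip": -1},
  {"delta_pos": [0,0,3],"rotation": [0,0,0],"grip": -1},
  {"delta_pos": [0,0,4],"rotation": [0,0,0],"grip": -1},
  {"delta_pos": [0,0,4],"rotation": [0,0,0],"grip": -1},
  {"delta_pos": [0,0,4],"rotation": [0,0,0],"grip": -1},
  {"delta_pos": [0,0,4],"rotation": [0,0,0],"grip": -1},
  {"delta_pos": [0,0,4],"rotation": [0,0,0],"grip": -1},
])

```text
time: 17.9
tcp_pos: [0.5131, 0.2575, 0.0402]
tcp_rot: [[-0.998, 0.057, -0.0], [0.057, 0.998, -0.001], [0.0, -0.001, -1.0]]
ft_force: [-7.9, -2.4, 22.2]
finger_gap: 0.0292
grip_force: 30.0
```

Seated at the same height (40.2 mm) as the yellow one. Now I'll release it and back off to check.

Request:
arm_command([
  {"delta_pos": [0,0,-3],"rotation": [0,0,0],"grip": 0.4},
  {"delta_pos": [0,0,-3],"rotation": [0,0,0],"grip": 0.4},
  {"delta_pos": [0,0,-3],"rotation": [0,0,0],"grip": 0.4},
  {"delta_pos": [0,0,-3],"rotation": [0,0,0],"grip": 0.4},
  {"delta_pos": [0,0,-3],"rotation": [0,0,0],"grip": 0.4},
  {"delta_pos": [0,0,-3],"rotation": [0,0,0],"grip": 0.4},
  {"delta_pos": [0,0,-30],"rotation": [0,0,0],"grip": 0.4},
  {"delta_pos": [0,0,-70],"rotation": [0,0,0],"grip": 0.6},
])

```text
time: 18.7
tcp_pos: [0.5102, 0.2565, 0.1038]
tcp_rot: [[-0.998, 0.058, -0.007], [0.058, 0.998, -0.002], [0.007, -0.003, -1.0]]
ft_force: [-0.1, 0.3, 0.5]
finger_gap: 0.071
grip_force: 0.0
```

Request:
arm_command([
  {"delta_pos": [0,0,-40],"rotation": [0,0,0],"grip": 1},
  {"delta_pos": [0,0,-80],"rotation": [0,0,0],"grip": 1},
  {"delta_pos": [20,40,-100],"rotation": [0,0,0],"grip": 1},
  {"delta_pos": [40,80,-100],"rotation": [0,0,0],"grip": 1},
  {"delta_pos": [60,120,-100],"rotation": [0,0,0],"grip": 1},
  {"delta_pos": [80,160,-100],"rotation": [0,0,0],"grip": 1},
  {"delta_pos": [80,160,-100],"rotation": [0,0,0],"grip": 1},
  {"delta_pos": [80,160,-100],"rotation": [0,0,0],"grip": 1},
])

```text
time: 19.5
tcp_pos: [0.4418, 0.4223, 0.206]
tcp_rot: [[-0.998, 0.055, -0.0], [0.055, 0.998, -0.001], [0.0, -0.001, -1.0]]
ft_force: [-0.1, -0.2, 0.9]
finger_gap: 0.0936
grip_force: 0.0
```

```bash
python3 - <<'E'
from h import *
a=optics.snapshot("side")[200:420,200:460];b=optics.snapshot("scene")[220:440,290:550]
cv2.imwrite("pics/end.png",cv2.resize(np.hstack([a,b]),(800,338)))
E
```

```text
(no output)
```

View pics/end.png

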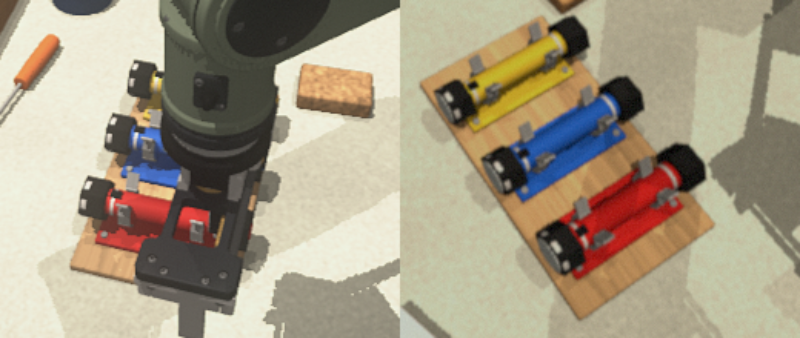

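All three torches lie level and parallel in their clips: yellow at (515,70) and red at (620,210) in the right-hand crop. The gripper is clear of them.

```bash
python3 -c "
from station import job
print(job.sign_off())"
```

```text
the job is handed in; nothing more can be done
None
```

Both torches are pushed fully home in the clips of their own colour and released, and the job was handed in at about 20 s of the 58 s allowed; the first grip on the yellow torch missed and was repeated.

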